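Put a gauge plate back in its slot of the leaning rack

TASK

The cheese room's portioning gauge plates are stored in the leaning white rack, each in the narrowest slot that will take it. Take the plate from the single draining stand, find the narrowest slot that accepts it, and leave it there fully home and released. Leave the two plates in the double stand and everything else on the table alone.

Things in the scene. Friction and masses are not known exactly. Their poses are not given: they have to be found in the camera images.
- rack: white storage rack fixed to the table, foot 130 x 190 mm; carries the leaning slots. Origin: centre of its underside. A plate seated in a slot rests its bottom edge on the slot floor, grip standing clear; released, it may slide some mm to the slot's low end wall.
- ladder: the rack's five slots, leaning 30 degrees: z (out of the slots) points up and back towards the robot, x up the slope away from it, y across the slots. Origin: floor of the middle slot, 52 mm over the table. Slots 45 mm deep (floor z = 0), no chamfer, centres at y = +64, +32, 0, -32, -64 mm, widths 7, 11, 15, 19, 23 mm in that order; low end walled at x = -50 mm, high end (x = +56) open.
- mouth_narrow (a point): middle of the mouth of the narrowest slot (7 mm): 45 mm above its floor, at y = +64 mm of the ladder. A plate has about 1 mm play on each side in the slot that suits it; in the next narrower one it stops on the mouth, being about 2 mm too thick.
- mouth_wide (a point): middle of the mouth of the widest slot (23 mm), at y = -64 mm of the ladder
- stand: the single draining stand: grey base 110 x 50 x 8 mm with one channel 21 mm wide, 22 mm deep along its x, in which one gauge plate stands loosely upright, thickness along y. Origin: centre of the base's underside. Fixed.
- stock: the double draining stand: grey base 110 x 120 x 8 mm with two such channels (at y = +30 and -30 mm) holding the other two gauge plates. Origin: centre of the base's underside. Fixed.
- plate_a: gauge plate, about 0.2 kg: aluminium panel 90 mm wide (x), 75 tall (z), with a black grip block on top, 50 (x) by 20 (y) by 36 mm tall (z = 75 to 111), alike on all three. Origin: centre of the panel's bottom edge; z up, y across the thickness. Panel thickness differs between plates (8 to 20 mm), unmarked, to be found by trying. Which plate is in the single stand varies.
- plate_b: gauge plate, about 0.2 kg: aluminium panel 90 mm wide (x), 75 tall (z), with a black grip block on top, 50 (x) by 20 (y) by 36 mm tall (z = 75 to 111), alike on all three. Origin: centre of the panel's bottom edge; z up, y across the thickness. Panel thickness differs between plates (8 to 20 mm), unmarked, to be found by trying. Which plate is in the single stand varies.
- plate_c: gauge plate, about 0.2 kg: aluminium panel 90 mm wide (x), 75 tall (z), with a black grip block on top, 50 (x) by 20 (y) by 36 mm tall (z = 75 to 111), alike on all three. Origin: centre of the panel's bottom edge; z up, y across the thickness. Panel thickness differs between plates (8 to 20 mm), unmarked, to be found by trying. Which plate is in the single stand varies.
- wheel: bystander: round cheese 120 mm across, 50 mm high; origin: centre of its underside
- small_wheel: bystander: small round cheese 84 mm across, 45 mm high; origin: centre of its underside
- pear: bystander: pear-shaped cheese 142 mm tall, 92 mm across; origin: centre of its underside
- jar: bystander: lidded jar 60 mm across, 85 mm tall; origin: centre of its underside
- spatula: bystander: spatula lying flat, its length along its x; origin: below its middle
- brush: bystander: hand brush lying flat, its length along its x; origin: below its middle
- bowl: bystander: white bowl 100 mm across, 45 mm tall; origin: centre of its underside
Mind the look-alikes: they are no part of the job. What is shaped like the plate_c but blue is not meant.

How it is judged:
On the way:
1. the single draining stand has been emptied (distance between each of plate_a, plate_b, plate_c and stand above 0.1 m), for 0.2 s.
At the end, for the whole second after the job is handed in: Single stand empty; its plate at rest in the narrowest slot that accepts it: within 5 mm of the floor and of the centre line, 15 mm of mid-length, 0.12 rad of the slot's direction; the other two plates within 30 mm of their starts (all of step 1 and ((y of plate_a in the frame of ladder between 0.027 and 0.037 m and x of plate_a in the frame of ladder between -0.015 and 0.015 m and z of plate_a in the frame of ladder between -0.005 and 0.005 m and angle between the z axis of plate_a and the z axis of ladder, either way round below 0.12 rad and angle between the y axis of plate_a and the y axis of ladder, either way round below 0.12 rad and linear speed of plate_a below 0.01 m/s and distance of each of plate_b, plate_c from where it was at the start of the episode below 0.03 m) or (y of plate_b in the frame of ladder between -0.005 and 0.005 m and x of plate_b in the frame of ladder between -0.015 and 0.015 m and z of plate_b in the frame of ladder between -0.005 and 0.005 m and angle between the z axis of plate_b and the z axis of ladder, either way round below 0.12 rad and angle between the y axis of plate_b and the y axis of ladder, either way round below 0.12 rad and linear speed of plate_b below 0.01 m/s and distance of each of plate_a, plate_c from where it was at the start of the episode below 0.03 m) or (y of plate_c in the frame of ladder between -0.037 and -0.027 m and x of plate_c in the frame of ladder between -0.015 and 0.015 m and z of plate_c in the frame of ladder between -0.005 and 0.005 m and angle between the z axis of plate_c and the z axis of ladder, either way round below 0.12 rad and angle between the y axis of plate_c and the y axis of ladder, either way round below 0.12 rad and linear speed of plate_c below 0.01 m/s and distance of each of plate_a, plate_b from where it was at the start of the episode below 0.03 m))); the robot touches nothing.
It fails at once if one of the bystanders is shifted by more than 40 mm (distance of any of wheel, small_wheel, pear, jar, spatula, brush, bowl from where it was at the start of the episode above 0.04 m).
It also fails if it takes over 64 s, if anything falls off the work surface, if the arm or the gripper's body presses on something with over 40 N, if the wrist force passes 120 N, or if a joint passes its speed limit or range.

ROBOT

A 6-joint arm with a two-finger parallel gripper is mounted at the origin on the work surface. World frame = base frame: x ahead of the robot, y to its left, z up, the work surface at z = 0. Lengths are in m, angles in rad, forces in N, time in s.
With the tool pointing down it reaches from about 0.275 to 0.775 m from the base axis. Payload 14.6 kg.
Tool frame: the origin (TCP) lies at the very end of the fingers, on their centre line; the grasp point (between the pads) lies 19 mm behind it; z points along the fingers, y is the direction in which the jaws open and shut (so a half turn about z gives the same grasp; the last joint's range is limited). The gripper opens to 85 mm and grips with 20 to 120 N. Pads are 22 mm wide; open, the fingers measure 114 mm over their backs; the gripper's body (76 mm by 85 mm) begins 54 mm behind the grasp point. The pads swing forward as they close: fully open they stand 13 mm farther back than shut.
Start: joints at [-1.38, 0.263, -0.048, 1.259, 0, 1.415], TCP at [0.178, -0.494, 0.231] pointing down, gripper open.
Joint ranges: [-2.65, 2.65], [-0.89, 1.7], [-1.18, 1.37], [-2.13, 2.11], [-1.35, 1.29], [-3.14, 3.14]. Speed limits (rad/s): [1.89, 1.89, 2.57, 2.79, 3.14, 3.14].

INTERFACE

Orientations are given as a unit quaternion [x, y, z, w].
In Python, from station import robot gives the robot as it stands. The module is installed in compiled form; this text tells all that it offers.
- The arm moves only by the tool carry_out, never from a script. Its argument "deltas" is a list of rows, each a list of 4 numbers: the shift along the tool's x, y, z in cm, then the turn about the tool's z in degrees. In form: [[tx, ty, tz, spin], ...]. A call has 1 to 10 rows; each row shifts and turns the commanded pose from where the row before left it, along the tool's axes as they then stand; what a row does not reach is not made up. A row lasts 1/10 s, in which the tool goes at most 50 mm and 8.59 degrees, less where a joint would pass 70% of its speed; a pose out of reach is approached as far as the arm can. A call is refused whole if a number of a shift passes 5 or a number of a turn 8.59, either way. A call with a gripper value outside its range is refused whole. "grip" is the gripper command: -1 is fully open, 1 is shut, values between are in proportion, set as the call begins (left out, the last holds). The fingers move at their own pace and stop on an object; "squeeze" is the grip in N (left out, the last holds). Time passes only in rows, so rows that do not move let the fingers close. It gives the time, the measured TCP pose, the force and the opening at its end, in the units of the state.
- robot.sense(): the state, without advancing time (a new reading comes with each control period).
- robot.camera(name): name is "side" or "top" or "wrist"; returns (picture, depth): 400x640x3 uint8, red, green, blue; 400x640 float32, m along the optical axis (not along the pixel's ray), 0 where there is no reading.
- robot.camera_info(name): a dict with "fovy" (degrees; the focal length in pixels is half the picture's height over the tangent of half this angle, whatever the lens; pixels are square), "cx", "cy" (the principal point, pixels), "dist_coeffs" ([k1, k2, p1, p2, k3] as OpenCV has them; the pictures are not rectified), "eye" and "attitude" of the camera in the world; the wrist camera has in their place "T_tool_cam" (4x4, takes a point from camera to tool coordinates, whose origin is the TCP and whose axes are the flange's). Camera axes: x right, y down, z forward; pixel columns grow to the right and rows downward; lengths in m; the calibration is good to about 2 mm. A picture is of the moment at which its call begins: read the wrist's pose just before it. camera_info takes no time and is no camera call.
- robot.finish_job(): hands the job in, once; it reports no verdict.
The state is a dict: "clock": time; "joint_pos": joint angles; "joint_velocities": joint speeds; "joint_efforts": joint torques, N m; "tcp_pos": TCP position; "eef_rot": TCP orientation; "contact_force": force on the tool from outside, world axes, zero at the start; "ft_torque": the same for the moment, N m; "opening": finger opening in m.
Only numpy, scipy, OpenCV 4.12 (cv2) and the standard library are available. Lean on these libraries where they do the work, as an engineer would, in place of code of your own. Each camera call takes 0.05 s, during which the arm holds its last target.

## Working session

There is one attempt and no reset: what is moved stays moved. The work goes in short steps, Python scripts to look and compute and a tool call to move; the robot and the scene stay as the last step left them, time stands still between calls to the robot, and variables do not carry over. Pictures are saved under pics/ and viewed, and the job is handed in when it is done.

Besides the shell and the picture viewer there is one more tool, called after "Call:" as name(argument=value, ...), one argument or row to a line, values as JSON. carry_out: Moves the arm, as the interface text tells. Its arguments: {"type":"object","properties":{"deltas":{"type":"array","items":{"type":"array","items":{"type":"number"}}},"grip":{"type":"number"},"squeeze":{"type":"number"}},"required":["deltas"]}

```bash
mkdir -p pics
cat > h.py <<'E'
import numpy as np, cv2
from scipy.spatial.transform import Rotation as R
from station import robot
def K(i,h=400):
    f=h/2/np.tan(np.radians(i['fovy'])/2); return np.array([[f,0,i['cx']],[0,f,i['cy']],[0,0,1]])
def save(n,f):
    s=robot.sense(); im,d=robot.camera(n); np.savez('pics/'+f+'.npz',im=im,d=d,tp=s['tcp_pos'],tr=s['eef_rot']); cv2.imwrite('pics/'+f+'.png',im[:,:,::-1]); return im,d
def cam(n,z):
    i=robot.camera_info(n)
    if n=='wrist':
        T=np.eye(4);T[:3,:3]=R.from_quat(z['tr']).as_matrix();T[:3,3]=z['tp']
        T=T@np.array(i['T_tool_cam'])
    else:
        T=np.eye(4);a=np.array(i['attitude']);T[:3,:3]=R.from_quat(a).as_matrix() if a.size==4 else a;T[:3,3]=i['eye']
    return i,T
def pts(n,f,uv):
    z=np.load('pics/'+f+'.npz');i,T=cam(n,z);uv=np.array(uv,float).reshape(-1,2)
    n2=cv2.undistortPoints(uv.reshape(-1,1,2),K(i),np.array(i['dist_coeffs'])).reshape(-1,2)
    d=z['d'][uv[:,1].astype(int),uv[:,0].astype(int)]
    return np.c_[n2*d[:,None],d]@T[:3,:3].T+T[:3,3]
def onplane(n,f,uv,zz):
    z=np.load('pics/'+f+'.npz');i,T=cam(n,z);uv=np.array(uv,float).reshape(-1,1,2)
    n2=cv2.undistortPoints(uv,K(i),np.array(i['dist_coeffs'])).reshape(-1,2)
    r=np.c_[n2,np.ones(len(n2))]@T[:3,:3].T
    return T[:3,3]+r*((zz-T[2,3])/r[:,2])[:,None]
def proj(n,f,P):
    z=np.load('pics/'+f+'.npz');i,T=cam(n,z)
    p=(np.array(P,float).reshape(-1,3)-T[:3,3])@T[:3,:3]
    return cv2.projectPoints(p,np.zeros(3),np.zeros(3),K(i),np.array(i['dist_coeffs']))[0].reshape(-1,2)
E
python3 - <<'E'
from h import *
for n in ['side','top','wrist']:
    save(n,n+'0'); print(n,robot.camera_info(n))
print(robot.sense())
E
```

```text
side {'fovy': 55.159314079260696, 'cx': 322.7556009525639, 'cy': 198.23679362296215, 'dist_coeffs': array([0.00934057, 0.        , 0.        , 0.        , 0.        ]), 'eye': array([0.30908442, 0.83235841, 0.63369103]), 'attitude': array([-0.12142595,  0.86971589, -0.47236794,  0.07562099])}
top {'fovy': 56.509001472095704, 'cx': 327.80652089711657, 'cy': 202.62354519069748, 'dist_coeffs': array([-0.01432073,  0.        ,  0.        ,  0.        ,  0.        ]), 'eye': array([0.40035282, 0.00780918, 1.25361952]), 'attitude': array([-0.69556292,  0.71442786, -0.04948808,  0.05775803])}
wrist {'fovy': 62.204252793380086, 'cx': 315.3384171204151, 'cy': 195.5029220385872, 'dist_coeffs': array([-0.06170644,  0.        ,  0.        ,  0.        ,  0.        ]), 'T_tool_cam': array([[-2.17128847e-04, -9.59875322e-01, -2.80427029e-01,
         7.28596731e-02],
       [ 9.99999969e-01, -1.73831337e-04, -1.79270985e-04,
        -5.20809146e-04],
       [ 1.23330789e-04, -2.80427059e-01,  9.59875330e-01,
        -1.43182825e-01],
       [ 0.00000000e+00,  0.00000000e+00,  0.00000000e+00,
         1.00000000e+00]])}
{'clock': 0.15, 'joint_pos': array([-1.38027220e+00,  2.63416234e-01, -4.87538858e-02,  1.25937442e+00,
       -3.17598357e-05,  1.41551349e+00]), 'joint_velocities': array([ 0.00128423, -0.00178505,  0.00305735, -0.00038839,  0.00082178,
       -0.00021712]), 'joint_efforts': array([ 1.08149809e-03, -6.37826943e+01,  3.84648693e+01,  1.06852240e-02,
       -1.97890322e-04,  5.57567091e-06]), 'tcp_pos': array([ 0.17791141, -0.49373942,  0.23094758]), 'eef_rot': array([ 9.85089325e-01,  1.72043252e-01, -2.24691302e-05, -3.73769843e-04]), 'contact_force': array([ 0.07982494, -0.22157732,  0.28081149]), 'ft_torque': array([0.00305743, 0.06781704, 0.03582924]), 'opening': 0.08551672052617497}
```

View pics/side0.png

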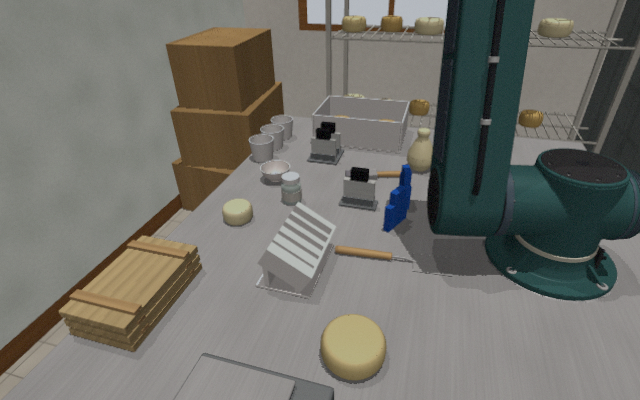

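View pics/top0.png

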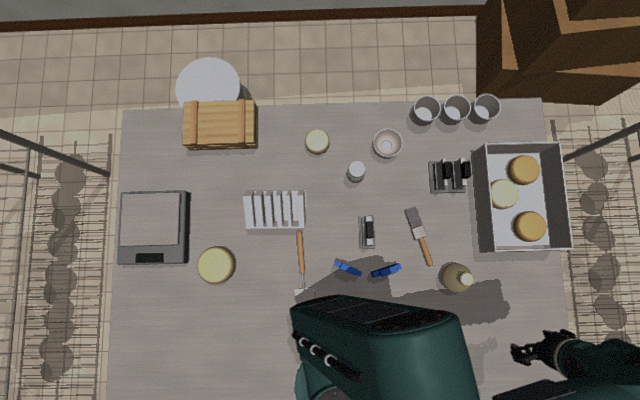

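View pics/wrist0.png

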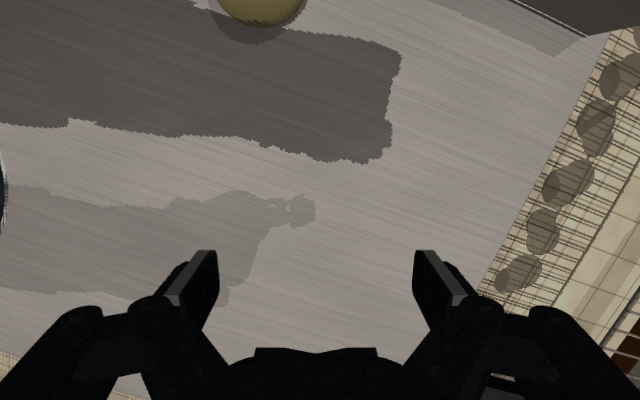

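The single stand is at top (367,232) and holds a black-gripped plate. The double stand is at (448,177), and the blue look-alikes are at (348,267) and (386,270). The rack is at (275,210). I'll take rough positions and a close crop next.

Run:
```python
from h import *
im=cv2.imread('pics/top0.png')
a=cv2.resize(im[195:265,335:415],None,fx=7,fy=7,interpolation=cv2.INTER_CUBIC)[:, :400]
a=cv2.resize(im[200:260,345:395],None,fx=8,fy=8,interpolation=cv2.INTER_CUBIC)
b=cv2.resize(im[180:240,235:315],None,fx=5,fy=5,interpolation=cv2.INTER_CUBIC)
c=np.zeros((480,800,3),np.uint8); c[:480,:400]=a; c[:300,400:800]=b
cv2.imwrite('pics/crop0.png',c)
for n,uv in dict(stand=[367,232],bluL=[348,267],bluR=[386,270],stockL=[437,177],rack=[275,205],sp=[300,250],sw=[317,141],jar=[357,170]).items():
    print(n,pts('top','top0',[uv]).round(3))
z=np.load('pics/top0.npz'); print(R.from_quat(z['tr']).as_matrix().round(2))
```

```text
stand [[ 0.48  -0.098  0.117]]
bluL [[ 0.377 -0.037  0.118]]
bluR [[ 0.365 -0.151  0.111]]
stockL [[ 0.668 -0.354  0.012]]
rack [[0.582 0.193 0.049]]
sp [[0.434 0.116 0.017]]
sw [[0.796 0.051 0.047]]
jar [[ 0.682 -0.077  0.087]]
[[ 0.94  0.34 -0.  ]
 [ 0.34 -0.94  0.  ]
 [ 0.   -0.   -1.  ]]
```

View pics/crop0.png

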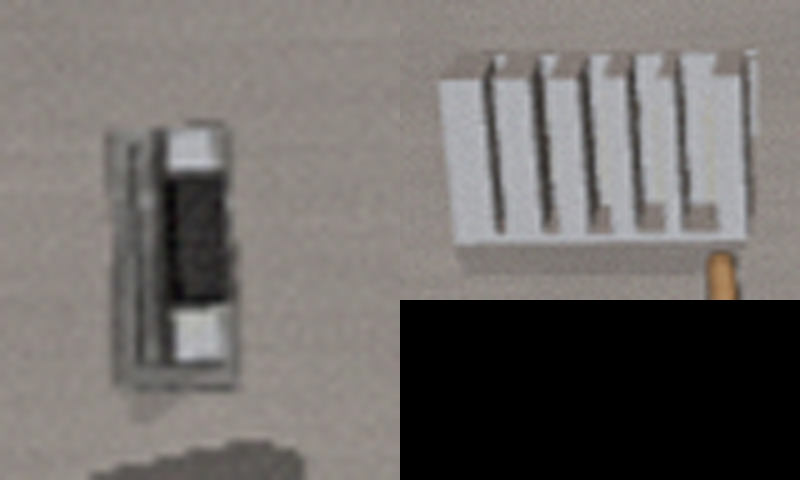

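Call:
carry_out(
  deltas=[
    [3.5, -2.3, -0.5, 0],
    [3.5, -2.3, -0.5, 0],
    [3.5, -2.3, -0.5, 0],
    [3.5, -2.3, -0.5, 0],
    [3.5, -2.3, 0, 0],
    [3.5, -2.3, 0, 0],
    [3.5, -2.3, 0, 0],
    [3.5, -2.3, 0, 0],
    [3.5, -2.3, 0, 0],
    [3.5, -2.3, 0, 0],
  ],
)

```text
clock: 1.15
tcp_pos: [0.43, -0.1573, 0.2513]
eef_rot: [0.985, 0.172, -0.0, -0.0]
contact_force: [0.4, -0.4, -0.6]
opening: 0.0854
```

Call:
carry_out(
  deltas=[
    [3.3, -1.9, 0, 0],
    [3.3, -1.9, 0, 0],
    [0, 0, 0, 6],
    [0, 0, 0, 6],
    [0, 0, 0, 5],
    [0, 0, 0, 0],
  ],
)

```text
clock: 1.75
tcp_pos: [0.4784, -0.1007, 0.2511]
eef_rot: [1.0, 0.024, -0.0, -0.0]
contact_force: [-0.5, -0.1, 0.9]
opening: 0.0854
```

Run:
```python
from h import *
save('wrist','w1');z=np.load('pics/w1.npz'); print(z['tp'],R.from_quat(z['tr']).as_matrix().round(3))
```

```text
[ 0.47841949 -0.10065217  0.25107413] [[ 0.999  0.048 -0.   ]
 [ 0.048 -0.999  0.   ]
 [-0.    -0.    -1.   ]]
```

View pics/w1.png

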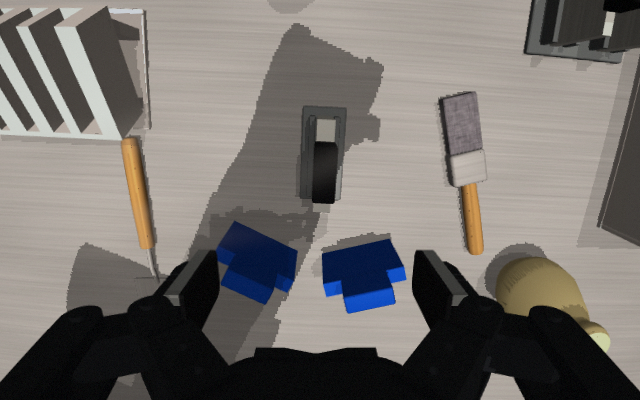

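The wrist view shows the single stand at (323,155), with its black grip top at (325,150-200). The blue look-alikes are nearer the robot at (258,262) and (363,272). I'll enlarge it.

Run:
```python
from h import *
im=cv2.imread('pics/w1.png')
cv2.imwrite('pics/c1.png',cv2.resize(im[95:215,275:375],None,fx=5,fy=5,interpolation=cv2.INTER_CUBIC)); z=np.load('pics/w1.npz')
uvs=[(u,v) for v in (110,115,120,125,130,135,140,150,170,190,198) for u in range(304,344,4)]
P=pts('wrist','w1',uvs)
for (u,v),p in zip(uvs,P):
    print(u,v,p.round(3), end='\n' if u==340 else ' ')
```

```text
304 110 [ 0.538 -0.084  0.008] 308 110 [ 0.539 -0.088  0.009] 312 110 [ 0.539 -0.093  0.008] 316 110 [ 0.539 -0.097  0.008] 320 110 [ 0.539 -0.102  0.008] 324 110 [ 0.539 -0.106  0.009] 328 110 [ 0.54  -0.111  0.007] 332 110 [ 0.54  -0.116  0.009] 336 110 [ 0.54  -0.12   0.008] 340 110 [ 0.54  -0.125  0.007]
304 115 [ 0.533 -0.084  0.008] 308 115 [ 0.533 -0.089  0.008] 312 115 [ 0.534 -0.093  0.023] 316 115 [ 0.533 -0.098  0.009] 320 115 [ 0.534 -0.102  0.014] 324 115 [ 0.534 -0.107  0.01 ] 328 115 [ 0.534 -0.111  0.008] 332 115 [ 0.534 -0.116  0.008] 336 115 [ 0.535 -0.12   0.009] 340 115 [ 0.535 -0.125  0.008]
304 120 [ 0.527 -0.084  0.008] 308 120 [ 0.527 -0.089  0.009] 312 120 [ 0.529 -0.094  0.031] 316 120 [ 0.528 -0.098  0.008] 320 120 [ 0.533 -0.101  0.084] 324 120 [ 0.533 -0.105  0.084] 328 120 [ 0.533 -0.109  0.083] 332 120 [ 0.533 -0.112  0.084] 336 120 [ 0.53  -0.119  0.031] 340 120 [ 0.529 -0.125  0.007]
304 125 [ 0.522 -0.085  0.008] 308 125 [ 0.522 -0.089  0.007] 312 125 [ 0.524 -0.094  0.03 ] 316 125 [ 0.522 -0.098  0.008] 320 125 [ 0.528 -0.102  0.085] 324 125 [ 0.528
[... 1606 characters left out ...]
494 -0.113  0.118] 336 170 [ 0.493 -0.117  0.117] 340 170 [ 0.471 -0.129  0.007]
304 190 [ 0.445 -0.088  0.009] 308 190 [ 0.451 -0.093  0.031] 312 190 [ 0.475 -0.097  0.117] 316 190 [ 0.476 -0.1    0.12 ] 320 190 [ 0.476 -0.104  0.12 ] 324 190 [ 0.476 -0.107  0.119] 328 190 [ 0.476 -0.111  0.12 ] 332 190 [ 0.476 -0.114  0.12 ] 336 190 [ 0.446 -0.126  0.008] 340 190 [ 0.447 -0.131  0.009]
304 198 [ 0.434 -0.088  0.008] 308 198 [ 0.434 -0.093  0.008] 312 198 [ 0.468 -0.097  0.119] 316 198 [ 0.468 -0.101  0.119] 320 198 [ 0.469 -0.104  0.12 ] 324 198 [ 0.469 -0.108  0.12 ] 328 198 [ 0.469 -0.111  0.119] 332 198 [ 0.469 -0.114  0.12 ] 336 198 [ 0.437 -0.127  0.01 ] 340 198 [ 0.436 -0.132  0.007]
```

View pics/c1.png

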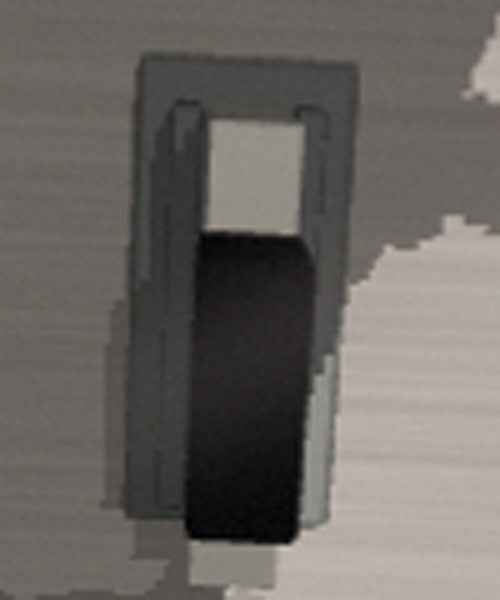

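Run:
```python
from h import *
q=lambda L:[(275+u/5,95+v/5) for u,v in L]
a=onplane('wrist','w1',q([(206,122),(303,122),(203,228),(300,232)]),0.0835);print(a.round(4))
b=onplane('wrist','w1',q([(200,240),(312,242),(187,530),(298,535)]),0.1195);print(b.round(4))
s=onplane('wrist','w1',q([(140,60),(357,65),(125,518),(328,525)]),0.008);print(s.round(4))
for e in (a,b,s):
  d=e[:2].mean(0)-e[2:].mean(0); print(np.degrees(np.arctan2(d[1],d[0])),e.mean(0), np.linalg.norm(e[0]-e[1]),np.linalg.norm(e[2]-e[3]),np.linalg.norm(d))
```

```text
[[ 0.5329 -0.0978  0.0835]
 [ 0.5338 -0.1156  0.0835]
 [ 0.5135 -0.0982  0.0835]
 [ 0.5136 -0.1163  0.0835]]
[[ 0.5158 -0.0976  0.1195]
 [ 0.5164 -0.1161  0.1195]
 [ 0.4656 -0.0977  0.1195]
 [ 0.4656 -0.117   0.1195]]
[[ 0.5416 -0.0826  0.008 ]
 [ 0.5429 -0.1317  0.008 ]
 [ 0.4333 -0.0831  0.008 ]
 [ 0.4339 -0.1326  0.008 ]]
1.5901622575783443 [ 0.52343737 -0.10697162  0.0835    ] 0.017811875248545158 0.01812955782869984 0.019795365534126207
0.5894353636214542 [ 0.49085339 -0.10707092  0.1195    ] 0.01852518033338672 0.0193021962803575 0.05051112410112517
0.33860499687393497 [ 0.48788427 -0.10748731  0.008     ] 0.04912296458258448 0.0495031540126655 0.10865122943666106
```

Call:
carry_out(
  deltas=[
    [1, -4, 0, 0],
    [1, -4, 0, 0],
    [1, -4, 0, 0],
    [1, -4, 0, 0],
    [1, -4, 0, 0],
    [1, -4, 0, 0],
    [1, -4, 0, 0],
    [0, 0, 0, 2.2],
    [0, 0, 0, 0],
    [0, 0, 0, 0],
  ],
)

```text
clock: 2.8
tcp_pos: [0.5376, 0.135, 0.2518]
eef_rot: [0.999, 0.041, -0.002, -0.017]
contact_force: [0.2, -0.5, -0.4]
opening: 0.0855
```

Run:
```python
from h import *
im,d=save('wrist','w2');z=np.load('pics/w2.npz'); print(z['tp'],R.from_quat(z['tr']).as_matrix().round(4))
```

```text
[0.53756356 0.13495122 0.25181068] [[ 0.9966  0.0827 -0.0045]
 [ 0.0828 -0.996   0.0348]
 [-0.0016 -0.0351 -0.9994]]
```

View pics/w2.png

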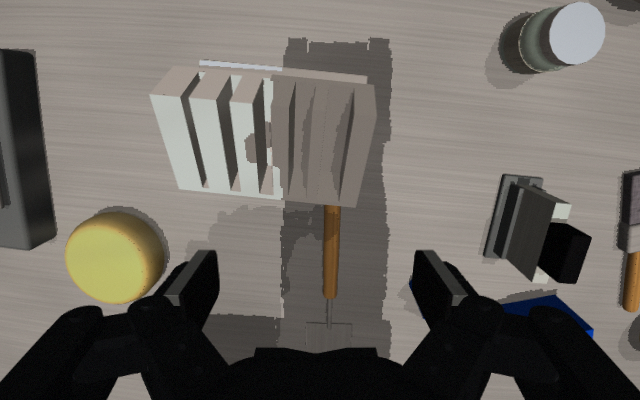

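Call:
carry_out(
  deltas=[
    [0, 0, 0, 0],
    [0, 0, 0, 0],
  ],
)

```text
clock: 3.05
tcp_pos: [0.5376, 0.1354, 0.252]
eef_rot: [0.999, 0.041, -0.001, -0.018]
contact_force: [0.2, 0.3, -0.5]
opening: 0.0855
```

Run:
```python
from h import *
s=robot.sense();print(s['tcp_pos'],R.from_quat(s['eef_rot']).as_matrix().round(4),s['joint_pos'].round(3),s['joint_velocities'].round(3))
```

```text
[0.53759252 0.13542836 0.25196524] [[ 0.9966  0.0825 -0.0042]
 [ 0.0826 -0.996   0.035 ]
 [-0.0013 -0.0353 -0.9994]] [0.081 0.308 0.071 1.336 0.035 3.14 ] [ 0.004  0.003  0.003 -0.001 -0.001  0.002]
```

Call:
carry_out(
  deltas=[
    [0, 0, 0, -8.5],
    [0, 0, 0, -8.5],
    [0, 0, 0, -8.5],
    [0, 0, 0, -8.5],
    [0, 0, 0, -8.5],
    [0, 0, 0, -8.5],
    [0, 0, 0, -8.5],
    [0, 0, 0, -8.5],
    [0, 0, 0, -8.5],
    [0, 0, 0, -8.5],
  ],
)

```text
clock: 4.05
tcp_pos: [0.5377, 0.1356, 0.2519]
eef_rot: [0.706, 0.708, 0.011, -0.014]
contact_force: [-0.3, 0.3, -0.3]
opening: 0.085
```

Run:
```python
from h import *
s=robot.sense();print(s['tcp_pos'],R.from_quat(s['eef_rot']).as_matrix().round(4),s['joint_pos'].round(3),s['joint_velocities'].round(3))
```

```text
[0.53765001 0.13559695 0.25190701] [[-0.0017  1.     -0.0043]
 [ 0.9994  0.0018  0.0351]
 [ 0.0351 -0.0042 -0.9994]] [0.082 0.308 0.072 1.336 0.035 1.651] [ 1.000e-03  1.000e-03 -2.000e-03  0.000e+00 -0.000e+00 -1.472e+00]
```

Joint 6 reached its limit and left a 2° tool tilt. I'll unwind it at the other limit, which mirrors the error, and then work with j6 mid-range.

Call:
carry_out(
  deltas=[
    [0, 0, 0, -8.5],
    [0, 0, 0, -8.5],
    [0, 0, 0, -8.5],
    [0, 0, 0, -8.5],
    [0, 0, 0, -8.5],
    [0, 0, 0, -8.5],
    [0, 0, 0, -8.5],
    [0, 0, 0, -8.5],
    [0, 0, 0, -8.5],
    [0, 0, 0, -8.5],
  ],
)

```text
clock: 5.05
tcp_pos: [0.5377, 0.1356, 0.2519]
eef_rot: [0.043, 0.999, 0.017, -0.003]
contact_force: [0.2, 0.3, 0.6]
opening: 0.0856
```

```bash
cat > s.py <<'E'
from h import *
s=robot.sense();M=R.from_quat(s['eef_rot']).as_matrix();print(s['clock'],s['tcp_pos'].round(4),'z',M[:,2].round(4),'yaw',np.degrees(np.arctan2(M[1,0],M[0,0])).round(2),s['joint_pos'].round(3),'F',s['contact_force'].round(1),'T',s['ft_torque'].round(2),'o',s['opening'])
E
python3 s.py
```

```text
5.05 [0.5377 0.1356 0.2519] z [-0.0042  0.035  -0.9994] yaw 175.1 [0.082 0.308 0.072 1.336 0.035 0.167] F [0.2 0.3 0.6] T [-0.01 -0.01  0.01] o 0.08559119096808927
```

Call:
carry_out(
  deltas=[
    [0, 0, 0, -8.5],
    [0, 0, 0, -8.5],
    [0, 0, 0, -8.5],
    [0, 0, 0, -8.5],
    [0, 0, 0, -8.5],
    [0, 0, 0, -8.5],
    [0, 0, 0, -8.5],
    [0, 0, 0, -8.5],
    [0, 0, 0, -8.5],
    [0, 0, 0, -8.5],
  ],
)

```text
clock: 6.05
tcp_pos: [0.5376, 0.1356, 0.2519]
eef_rot: [-0.643, 0.765, 0.015, 0.01]
contact_force: [-0.3, 0.3, 0.4]
opening: 0.0857
```

Call:
carry_out(
  deltas=[
    [0, 0, 0, -8.5],
    [0, 0, 0, -8.5],
    [0, 0, 0, -8.5],
    [0, 0, 0, -8.5],
    [0, 0, 0, -8.5],
    [0, 0, 0, -8.5],
    [0, 0, 0, -8.5],
    [0, 0, 0, -8.5],
    [0, 0, 0, -8.5],
    [0, 0, 0, -8.5],
  ],
)

```text
clock: 7.05
tcp_pos: [0.5376, 0.1356, 0.2519]
eef_rot: [0.991, -0.13, -0.004, -0.017]
contact_force: [0.9, -0.0, -0.1]
opening: 0.0851
```

Call:
carry_out(
  deltas=[
    [0, 0, 0, -8],
    [0, 0, 0, -4],
    [0, 0, 0, 0],
  ],
)

```text
clock: 7.35
tcp_pos: [0.5377, 0.1356, 0.2519]
eef_rot: [0.999, -0.028, -0.003, -0.017]
contact_force: [-0.0, 0.3, 0.7]
opening: 0.0852
```

```bash
python3 s.py
```

```text
7.35 [0.5377 0.1356 0.2519] z [-0.0042  0.035  -0.9994] yaw -3.19 [ 0.082  0.308  0.072  1.336  0.035 -3.004] F [-0.   0.3  0.7] T [-0.01  0.09 -0.04] o 0.08519275891949958
```

Call:
carry_out(
  deltas=[
    [0, 0, 0, -8.5],
    [0, 0, 0, -3],
    [0, 0, 0, 0],
  ],
)

```text
clock: 7.65
tcp_pos: [0.5356, 0.1532, 0.2519]
eef_rot: [0.998, 0.059, -0.0, -0.011]
contact_force: [0.3, -0.8, 1.3]
opening: 0.0855
```

```bash
python3 s.py
```

```text
7.65 [0.5356 0.1532 0.2519] z [-0.0021  0.0227 -0.9997] yaw 6.72 [ 0.12   0.312  0.078  1.336  0.023 -3.138] F [ 0.3 -0.8  1.3] T [-0.05  0.02  0.02] o 0.0855252651166405
```

Call:
carry_out(
  deltas=[
    [0, 0, 0, -3.5],
    [0, 0, 0, -3],
    [0, 0, 0, 0],
  ],
)

```text
clock: 7.95
tcp_pos: [0.5305, 0.183, 0.2518]
eef_rot: [0.996, 0.092, 0.001, -0.0]
contact_force: [0.4, 0.2, 0.1]
opening: 0.0849
```

```bash
python3 s.py
```

```text
7.95 [0.5305 0.183  0.2518] z [ 2.1e-03  5.0e-04 -1.0e+00] yaw 10.57 [ 0.187  0.32   0.09   1.338  0.    -3.139] F [0.4 0.2 0.1] T [-0.05  0.06 -0.02] o 0.08485989837023301
```

Call:
carry_out(
  deltas=[
    [0, 0, 0, 8.5],
    [0, 0, 0, 8.5],
    [0, 0, 0, 8.5],
    [0, 0, 0, 8.5],
    [0, 0, 0, 8.5],
    [0, 0, 0, 8.5],
    [0, 0, 0, 8.5],
    [0, 0, 0, 8.5],
    [0, 0, 0, 8.5],
    [0, 0, 0, 8.5],
  ],
)

```text
clock: 8.95
tcp_pos: [0.5309, 0.1813, 0.2518]
eef_rot: [0.794, -0.608, 0.001, -0.001]
contact_force: [-0.3, -0.5, -0.2]
opening: 0.0858
```

Call:
carry_out(
  deltas=[
    [0, 0, 0, 8.5],
    [0, 0, 0, 8.5],
    [0, 0, 0, 8.5],
    [0, 0, 0, 8.5],
    [0, 0, 0, 8.5],
    [0, 0, 0, 8.5],
    [0, 0, 0, 8.5],
    [0, 0, 0, 8.5],
    [0, 0, 0, 8.5],
    [0, 0, 0, 8.5],
  ],
)

```text
clock: 9.95
tcp_pos: [0.5309, 0.1812, 0.2518]
eef_rot: [-0.174, 0.985, 0.0, 0.001]
contact_force: [0.0, 0.0, -0.5]
opening: 0.0853
```

Call:
carry_out(
  deltas=[
    [0, 0, 0, 8.5],
    [0, 0, 0, 8.5],
    [0, 0, 0, 3],
    [0, 0, 0, 0],
    [0, 0, 0, 0],
  ],
)

```text
clock: 10.45
tcp_pos: [0.5308, 0.1815, 0.2518]
eef_rot: [-0.005, 1.0, 0.0, 0.001]
contact_force: [-0.2, 0.7, -0.2]
opening: 0.0852
```

```bash
python3 s.py
python3 - <<'E'
from h import *
save('wrist','w3')
E
```

```text
10.45 [0.5308 0.1815 0.2518] z [ 2.e-03  5.e-04 -1.e+00] yaw -179.42 [0.184 0.32  0.089 1.338 0.    0.174] F [-0.2  0.7 -0.2] T [-0.02 -0.    0.02] o 0.08517760967804706
```

View pics/w3.png

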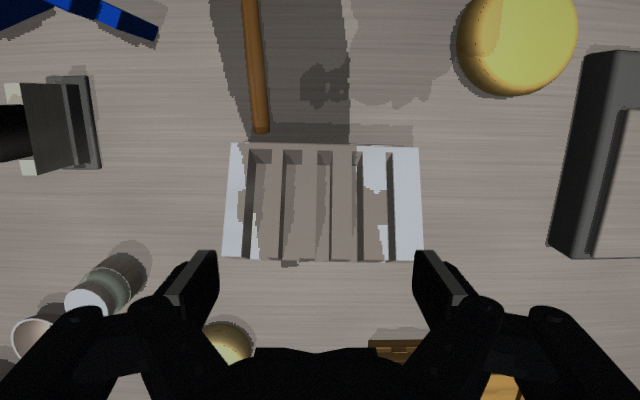

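The rack is seen from the robot side at (222-425,142-262), with the widest slot on the left. I'll enlarge it.

Run:
```python
from h import *
im=cv2.imread('pics/w3.png')
c=im[135:270,215:430]; c=np.clip(255*(c/255.)**0.7,0,255).astype(np.uint8)
cv2.imwrite('pics/c3.png',cv2.resize(c,None,fx=3.7,fy=3.7,interpolation=cv2.INTER_CUBIC))
for v in (150,165,180,200,220,240,255):
    P=pts('wrist','w3',[(u,v) for u in range(222,426,4)])
    print(v,P[0].round(3),(P[:,2]*1000).round(0).astype(int).tolist())
```

```text
150 [ 0.521  0.07  -0.   ] [0, 2, 67, 68, 67, 68, 67, 64, 63, 62, 62, 63, 63, 67, 67, 65, 64, 63, 64, 64, 64, 67, 66, 67, 66, 65, 68, 67, 67, 66, 67, 67, 66, 67, 66, 66, 395, 65, 66, 65, 67, 66, 66, 66, 64, 66, 66, 66, 65, 65, 0]
165 [0.539 0.07  0.001] [1, 1, 76, 76, 75, 76, 75, 61, 39, 29, 28, 28, 28, 75, 75, 75, 30, 27, 28, 28, 76, 73, 75, 74, 29, 28, 28, 33, 74, 74, 74, 75, 74, 29, 40, 69, 74, 74, 74, 72, 74, 42, 62, 73, 74, 73, 73, 72, 73, 72, 0]
180 [0.558 0.068 0.001] [1, 2, 85, 84, 84, 83, 83, 64, 42, 38, 38, 37, 83, 83, 83, 76, 37, 36, 38, 38, 82, 82, 83, 83, 36, 37, 35, 46, 82, 81, 83, 82, 81, 37, 49, 77, 82, 82, 82, 82, 81, 81, 67, 82, 82, 82, 81, 81, 81, 82, 0]
200 [0.584 0.066 0.   ] [0, 94, 93, 93, 93, 94, 86, 68, 49, 49, 49, 48, 92, 93, 92, 77, 49, 48, 48, 48, 92, 93, 92, 92, 48, 48, 47, 62, 91, 92, 92, 92, 91, 46, 59, 86, 91, 93, 92, 91, 90, 92, 74, 91, 90, 91, 91, 92, 91, 91, 0]
220 [ 0.611  0.064 -0.   ] [0, 103, 102, 103, 102, 102, 89, 70, 60, 59, 60, 61, 101, 103, 103, 77, 59, 59, 59, 59, 102, 102, 102, 102, 59, 60, 60, 77, 103, 102, 101, 101, 101, 60, 69, 94, 102, 101, 101, 102, 101, 101, 82, 98, 101, 101, 101, 101, 100, 101, 0]
240 [0.588 0.096 0.112] [112, 112, 112, 113, 111, 111, 93, 74, 70, 71, 71, 70, 112, 112, 111, 78, 69, 70, 71, 69, 110, 110, 111, 111, 70, 71, 69, 90, 112, 111, 110, 110, 111, 69, 77, 101, 110, 112, 111, 110, 109, 110, 91, 107, 110, 109, 111, 111, 110, 110, 110]
255 [0.6   0.097 0.12 ] [120, 119, 120, 120, 118, 114, 96, 79, 78, 79, 79, 118, 118, 118, 116, 78, 78, 77, 78, 78, 118, 118, 118, 118, 78, 77, 78, 102, 118, 118, 118, 118, 117, 79, 84, 107, 116, 118, 118, 118, 117, 118, 99, 112, 118, 117, 118, 117, 117, 270, 275]
```

View pics/c3.png

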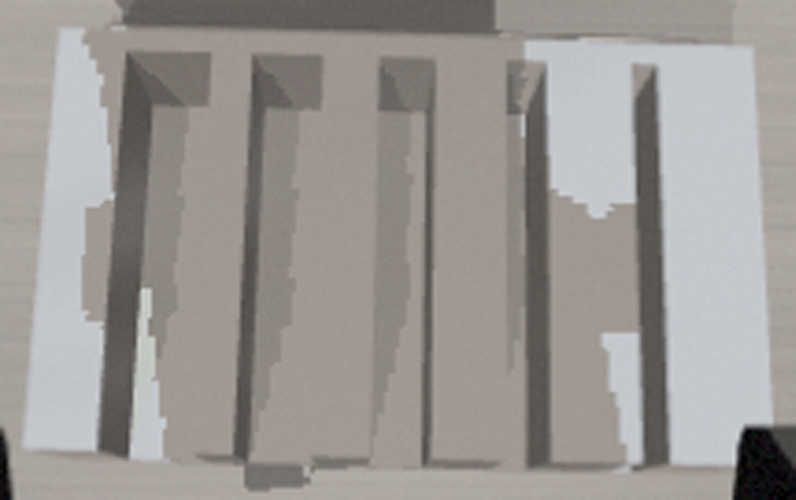

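```bash
cat > rack.py <<'E'
from h import *
from scipy.optimize import least_squares
def Lrot(yaw): # ladder axes in world
    return R.from_euler('z',yaw).as_matrix()@np.array([[np.cos(np.pi/6),0,-.5],[0,1,0],[.5,0,np.cos(np.pi/6)]])
def L2w(p,P): return np.array(P)@Lrot(p[3]).T+np.array(p[:3])
E
python3 - <<'E'
from rack import *
top=[(127,52,-75.5),(210,52,-52.5),(252,54,-41.5),(322,56,-22.5),(380,58,-7.5),(435,60,7.5),(508,62,26.5),(547,63,37.5),(633,64,60.5),(656,65,67.5)]
bot=[(98,452,-75.5),(234,455,-41.5),(427,463,7.5),(550,467,37.5),(642,467,60.5),(668,467,67.5)]
uv=np.array([(215+a/3.7,135+b/3.7) for a,b,_ in top+bot])
P=np.array([(-.050,c/1000,.045) for *_,c in top]+[(.056,c/1000,.045) for *_,c in bot])
f=lambda p:(proj('wrist','w3',L2w(p,P))-uv).ravel()
s=least_squares(f,[.56,.18,.052,0]); print(s.x.round(4),np.degrees(s.x[3]),s.fun.reshape(-1,2).round(1).tolist())
g=lambda q:f([q[0],q[1],.052,q[2]])
s2=least_squares(g,[.56,.18,0]); print(s2.x.round(4),np.degrees(s2.x[2]),np.abs(s2.fun).max())
p=[s2.x[0],s2.x[1],.052,s2.x[2]]
print('slot -32 mouth',L2w(p,[[0,-.032,.045],[0,-.032,0],[-.05,-.032,0],[.056,-.032,.045]]).round(4))
np.save('rackp.npy',p)
E
```

```text
[ 0.5766  0.1908  0.0533 -0.0195] -1.1154399596100855 [[-0.3, -0.3], [0.4, 0.3], [0.1, 0.1], [0.4, 0.1], [-0.2, -0.0], [0.1, -0.1], [-0.6, -0.1], [-0.1, 0.0], [-0.3, 0.5], [0.4, 0.4], [-0.7, 0.0], [-0.5, 0.3], [0.7, -0.4], [0.0, -0.7], [0.0, -0.2], [0.5, -0.0]]
[ 0.5769  0.1909 -0.0194] -1.1142954390175528 1.0180185590070323
slot -32 mouth [[0.5538 0.1593 0.091 ]
 [0.5763 0.1589 0.052 ]
 [0.533  0.1598 0.027 ]
 [0.6023 0.1584 0.119 ]]
```

Call:
carry_out(
  deltas=[
    [0.55, -3.6, 0, 0],
    [0.55, -3.6, 0, 0],
    [0.55, -3.6, 0, 0],
    [0.55, -3.6, 0, 0],
    [0.55, -3.6, 0, 0],
    [0.55, -3.6, 0, 0],
    [0.55, -3.6, 0, 0],
    [0.55, -3.6, 0, 0],
    [0, 0, 0, 0],
    [0, 0, 0, 0],
  ],
)

```text
clock: 11.5
tcp_pos: [0.4894, -0.1069, 0.2516]
eef_rot: [-0.004, 1.0, 0.0, 0.001]
contact_force: [0.0, 0.9, -0.5]
opening: 0.0851
```

```bash
python3 s.py
python3 - <<'E'
from h import *
save('wrist','w4')
im=cv2.imread('pics/w4.png')
cv2.imwrite('pics/c4.png',cv2.resize(im[100:240,260:370],None,fx=4,fy=4,interpolation=cv2.INTER_CUBIC))
E
```

```text
11.5 [ 0.4894 -0.1069  0.2516] z [ 2.1e-03  6.0e-04 -1.0e+00] yaw -179.51 [-3.790e-01  2.150e-01 -6.000e-02  1.295e+00  1.000e-03 -3.870e-01] F [ 0.   0.9 -0.5] T [-0.   -0.01 -0.03] o 0.08514415092205102
```

View pics/c4.png

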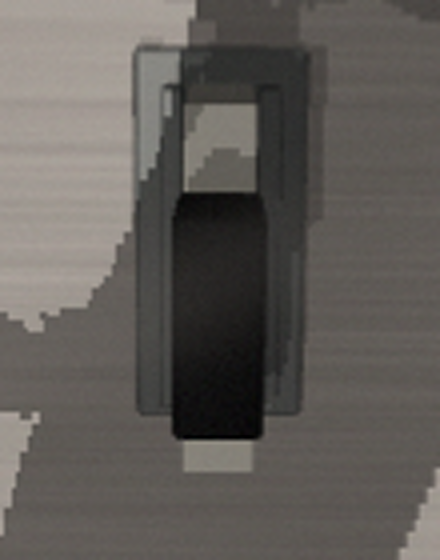

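View pics/w4.png

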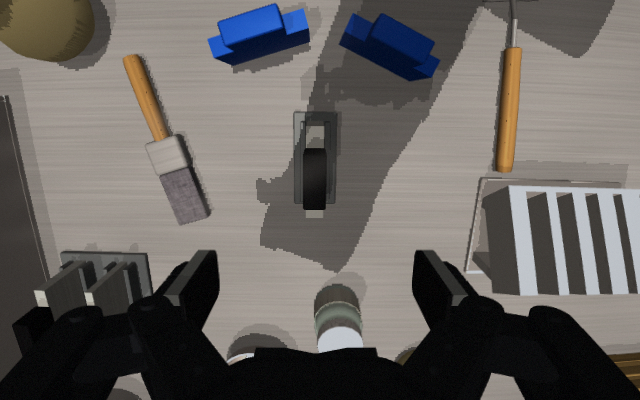

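Run:
```python
from h import *
q=lambda L:[(260+u/4,100+v/4) for u,v in L]
b=onplane('wrist','w4',q([(176,196),(264,196),(173,436),(262,436)]),0.1195);print(b.round(4),b.mean(0))
a=onplane('wrist','w4',q([(182,103),(257,103),(183,470),(253,470)]),0.0835);print(a.round(4),a.mean(0),np.diff(a[:,1]))
```

```text
[[ 0.4599 -0.1154  0.1195]
 [ 0.4598 -0.0971  0.1195]
 [ 0.5126 -0.1162  0.1195]
 [ 0.5124 -0.0967  0.1195]] [ 0.48618735 -0.10634983  0.1195    ]
[[ 0.4437 -0.1152  0.0835]
 [ 0.4435 -0.0979  0.0835]
 [ 0.5337 -0.1149  0.0835]
 [ 0.5336 -0.0975  0.0835]] [ 0.48863443 -0.10637506  0.0835    ] [ 0.01731693 -0.01704747  0.01746314]
```

Panel thickness measures 17.3 mm across a 90 mm span, so it should suit the 19 mm slot at y = -32. I'm descending to grip.

Call:
carry_out(
  deltas=[
    [0, 0, 4, 0],
    [0, 0, 4, 0],
    [0, 0, 4, 0],
    [0, 0, 3, 0],
    [0, 0, 1.5, 0],
    [0, 0, 0, 0],
  ],
)

```text
clock: 12.15
tcp_pos: [0.4889, -0.1047, 0.085]
eef_rot: [-0.006, 1.0, 0.001, -0.0]
contact_force: [0.1, 0.6, 0.2]
opening: 0.0856
```

Call:
carry_out(
  deltas=[
    [0, 0, 0, 0],
    [0, 0, 0, 0],
    [0, 0, 0, 0],
    [0, 0, 0, 0],
    [0, 0, 0, 0],
    [0, 0, 0, 0],
    [0, 0, 0, 0],
    [0, 0, 0, 0],
  ],
  grip=1,
  squeeze=40,
)

```text
clock: 12.95
tcp_pos: [0.4902, -0.1066, 0.0871]
eef_rot: [-0.005, 1.0, -0.0, 0.001]
contact_force: [-0.4, -0.7, 6.1]
opening: 0.0194
```

```bash
python3 s.py
```

```text
12.95 [ 0.4902 -0.1066  0.0871] z [ 3.e-03 -2.e-04 -1.e+00] yaw -179.45 [-0.377  0.313 -0.391  0.863  0.001 -0.387] F [-0.4 -0.7  6.1] T [-0.22  0.22  0.05] o 0.019427035838093607
```

Call:
carry_out(
  deltas=[
    [0, 0, -2, 0],
    [0, 0, -3.5, 0],
    [0, 0, -4, 0],
    [0, 0, -4, 0],
    [0, 0, -2, 0],
    [0, 0, 0, 0],
    [0, 0, 0, 0],
  ],
)

```text
clock: 13.65
tcp_pos: [0.4894, -0.1063, 0.2409]
eef_rot: [-0.005, 1.0, 0.0, 0.001]
contact_force: [0.3, -0.1, -2.0]
opening: 0.0196
```

```bash
python3 s.py;python3 - <<'E'
from h import *
save('wrist','w5')
E
```

```text
13.65 [ 0.4894 -0.1063  0.2409] z [ 1.7e-03  6.0e-04 -1.0e+00] yaw -179.45 [-3.770e-01  2.180e-01 -8.500e-02  1.267e+00  1.000e-03 -3.870e-01] F [ 0.3 -0.1 -2. ] T [-0.01 -0.04  0.06] o 0.01956261943272562
```

View pics/w5.png

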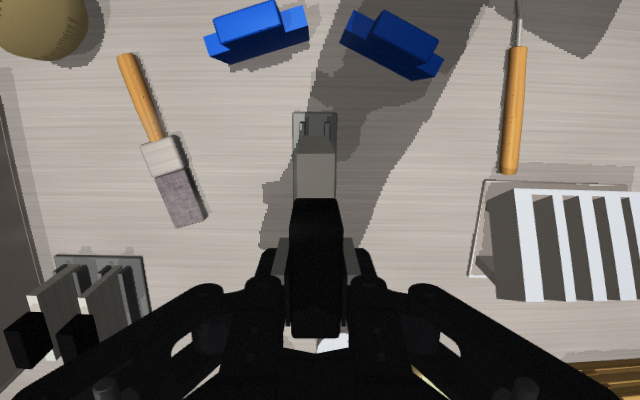

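The plate is lifted and held centred, and the stand channel at (315,125) is now empty. I'll check the camera's lateral bias against the held plate.

Run:
```python
from h import *
im=cv2.imread('pics/w5.png')
c=im[105:225,270:360]; c=np.clip(255*(c/255.)**0.6,0,255).astype(np.uint8)
cv2.imwrite('pics/c5.png',cv2.resize(c,None,fx=5,fy=5,interpolation=cv2.INTER_CUBIC))
P=pts('wrist','w5',[(u,v) for v in (150,155,165,175,185,195) for u in (300,315,330)]); print(P.round(3).tolist())
```

```text
[[0.443, -0.113, 0.229], [0.443, -0.106, 0.228], [0.443, -0.099, 0.228], [0.444, -0.113, 0.237], [0.444, -0.106, 0.238], [0.444, -0.099, 0.237], [0.448, -0.113, 0.238], [0.448, -0.106, 0.237], [0.448, -0.099, 0.237], [0.453, -0.113, 0.238], [0.453, -0.106, 0.237], [0.453, -0.099, 0.237], [0.457, -0.113, 0.238], [0.458, -0.106, 0.237], [0.457, -0.099, 0.238], [0.462, -0.113, 0.238], [0.462, -0.106, 0.237], [0.462, -0.099, 0.238]]
```

View pics/c5.png

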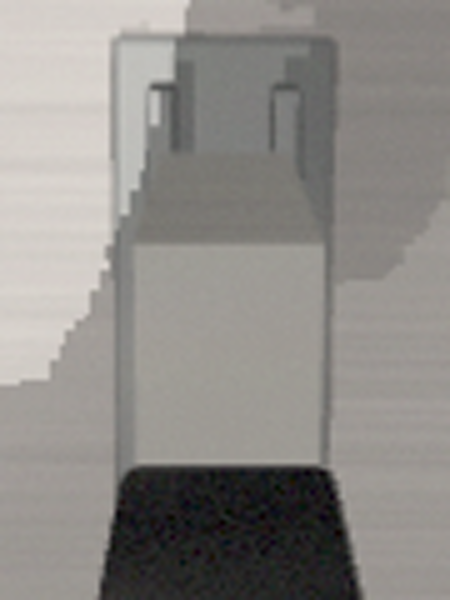

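Run:
```python
from h import *
q=lambda L:[(270+u/5,105+v/5) for u,v in L]
for L,z in (([(133,243),(325,243),(135,462),(323,462)],.2375),([(159,152),(292,152)],.1625)):
    a=onplane('wrist','w5',q(L),z);print(a.round(4).tolist(),a.mean(0).round(4))
```

```text
[[0.443, -0.114, 0.2375], [0.4429, -0.097, 0.2375], [0.4633, -0.114, 0.2375], [0.4632, -0.0966, 0.2375]] [ 0.4531 -0.1054  0.2375]
[[0.443, -0.1146, 0.1625], [0.4428, -0.097, 0.1625]] [ 0.4429 -0.1058  0.1625]
```

Call:
carry_out(
  deltas=[
    [-1.17, 3.77, 0, 0],
    [-1.17, 3.77, 0, 0],
    [-1.17, 3.77, 0, 0],
    [-1.17, 3.77, 0, 0],
    [-1.17, 3.77, 0, 0],
    [-1.17, 3.77, 0, 0],
    [-1.19, 3.76, 0, 0],
    [0, 0, 0, 1.66],
    [0, 0, 0, 0],
    [0, 0, 0, 0],
  ],
)

```text
clock: 14.7
tcp_pos: [0.5686, 0.1575, 0.241]
eef_rot: [0.01, 1.0, -0.0, 0.0]
contact_force: [0.7, -0.2, -1.5]
opening: 0.0195
```

```bash
python3 s.py;python3 - <<'E'
from h import *
save('wrist','w6')
im=cv2.imread('pics/w6.png')
c=im[80:260,225:435]; c=np.clip(255*(c/255.)**0.6,0,255).astype(np.uint8)
cv2.imwrite('pics/c6.png',cv2.resize(c,None,fx=3.3,fy=3.3,interpolation=cv2.INTER_CUBIC))
E
```

```text
14.7 [0.5686 0.1575 0.241 ] z [ 4.e-04 -0.e+00 -1.e+00] yaw 178.9 [ 0.132  0.375  0.144  1.34  -0.     0.151] F [ 0.7 -0.2 -1.5] T [ 0.    0.04 -0.01] o 0.019450800190257623
```

View pics/c6.png

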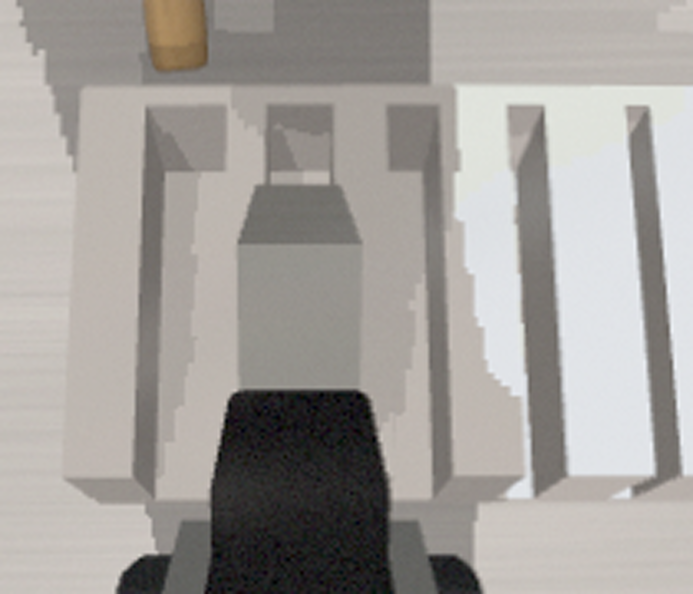

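Run:
```python
from rack import *
top=[(146,105,-75.5),(226,105,-52.5),(267,105,-41.5),(333,105,-22.5),(388,105,-7.5),(441,105,7.5),(508,105,26.5),(545,105,37.5),(627,105,60.5),(650,105,67.5)]
p=np.load('rackp.npy')
q=lambda L:np.array([(225+u/3.3,80+v/3.3) for u,v in L])
zz=L2w(p,[[-.05,-.032,.045]])[0]
a=onplane('wrist','w6',q([t[:2] for t in top]),zz[2])
b=L2w(p,[[-.05,t[2]/1000,.045] for t in top])
print((a-b).round(4)[:,:2].tolist(),(a-b).mean(0).round(4), zz)
for L,z in (([(238,243),(361,243)],.241-.0036),([(255,184),(343,184)],.241-.0786)):
    e=onplane('wrist','w6',q(L),z);print(e.round(4).tolist(),e.mean(0).round(4))
print('slot at x=.523',L2w(p,[[0,-.032,.045]])[0][1]-.0195*(.523-.5538))
```

```text
[[-0.0004, -0.0001], [-0.0003, -0.0004], [-0.0003, 0.0002], [-0.0003, -0.0001], [-0.0003, 0.0005], [-0.0004, 0.0005], [-0.0005, 0.0006], [-0.0005, 0.0002], [-0.0007, 0.0007], [-0.0008, 0.0003]] [-0.0005  0.0002 -0.    ] [0.51052905 0.16018931 0.06597114]
[[0.522, 0.1514, 0.2374], [0.5224, 0.168, 0.2374]] [0.5222 0.1597 0.2374]
[[0.5221, 0.1508, 0.1624], [0.5224, 0.1685, 0.1624]] [0.5222 0.1597 0.1624]
slot at x=.523 0.15994783190695433
```

Call:
carry_out(
  deltas=[
    [0, 0.03, 1.5, 0],
    [0, 0, 1.5, 0],
    [0, 0, 1.0, 0],
    [0, 0, 0, 0],
  ],
)

```text
clock: 15.15
tcp_pos: [0.5685, 0.1578, 0.2008]
eef_rot: [0.01, 1.0, 0.0, 0.0]
contact_force: [0.5, 0.4, -1.3]
opening: 0.0194
```

Call:
carry_out(
  deltas=[
    [0, 0, 0.5, 0],
    [0, 0, 0.5, 0],
    [0, 0, 0, 0],
  ],
)

```text
clock: 15.45
tcp_pos: [0.5691, 0.1585, 0.1915]
eef_rot: [0.01, 1.0, 0.0, 0.001]
contact_force: [0.6, -0.1, -2.1]
opening: 0.0195
```

```bash
python3 s.py
```

```text
15.45 [0.5691 0.1585 0.1915] z [ 1.6e-03  4.0e-04 -1.0e+00] yaw 178.89 [0.134 0.388 0.032 1.213 0.    0.153] F [ 0.6 -0.1 -2.1] T [-0.03  0.01  0.04] o 0.019540241145265747
```

It passed the mouth edge without contact. I'm lowering on to the slot floor.

Call:
carry_out(
  deltas=[
    [0, 0, 0.7, 0],
    [0, 0, 0.7, 0],
    [0, 0, 0.7, 0],
    [0, 0, 0.7, 0],
    [0, 0, 0.7, 0],
    [0, 0, 0, 0],
  ],
)

```text
clock: 16.05
tcp_pos: [0.5688, 0.1585, 0.1558]
eef_rot: [0.01, 1.0, 0.0, 0.0]
contact_force: [-0.4, -1.0, -1.6]
opening: 0.0192
```

```bash
python3 s.py
```

```text
16.05 [0.5688 0.1585 0.1558] z [ 6.e-04  2.e-04 -1.e+00] yaw 178.9 [ 0.134  0.405 -0.04   1.125  0.     0.153] F [-0.4 -1.  -1.6] T [ 0.04 -0.02  0.04] o 0.019237429991794855
```

Call:
carry_out(
  deltas=[
    [0, 0, 0.2, 0],
    [0, 0, 0.2, 0],
    [0, 0, 0.1, 0],
    [0.4, 0, 0.25, 0],
    [0.4, 0, 0.25, 0],
    [0.4, 0, 0.25, 0],
    [0.4, 0, 0.25, 0],
    [0, 0, 0, 0],
  ],
  squeeze=20,
)

```text
clock: 16.85
tcp_pos: [0.5531, 0.1589, 0.1426]
eef_rot: [0.01, 1.0, 0.0, 0.002]
contact_force: [-3.8, -0.7, 7.1]
opening: 0.0193
```

```bash
python3 s.py;python3 - <<'E'
from h import *
save('side','s7');save('wrist','w7')
im=cv2.imread('pics/s7.png')
a=cv2.resize(im[160:300,230:370],None,fx=4,fy=4,interpolation=cv2.INTER_CUBIC)
cv2.imwrite('pics/c7.png',a)
E
```

```text
16.85 [0.5531 0.1589 0.1426] z [ 3.2e-03  5.0e-04 -1.0e+00] yaw 178.91 [ 0.138  0.386 -0.109  1.073  0.     0.157] F [-3.8 -0.7  7.1] T [-0.1   0.7   0.12] o 0.019287766916104766
```

View pics/c7.png

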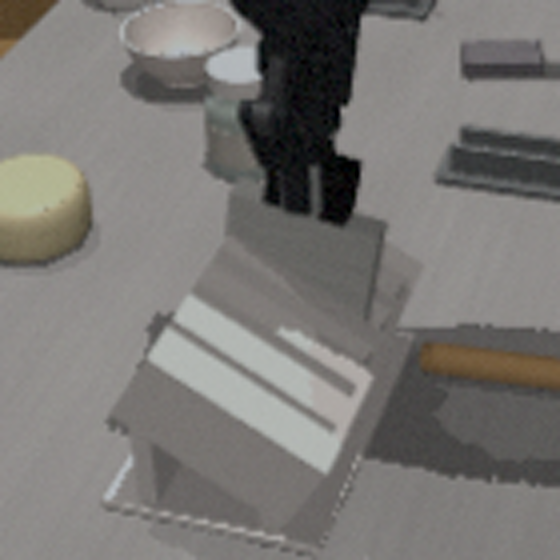

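View pics/w7.png

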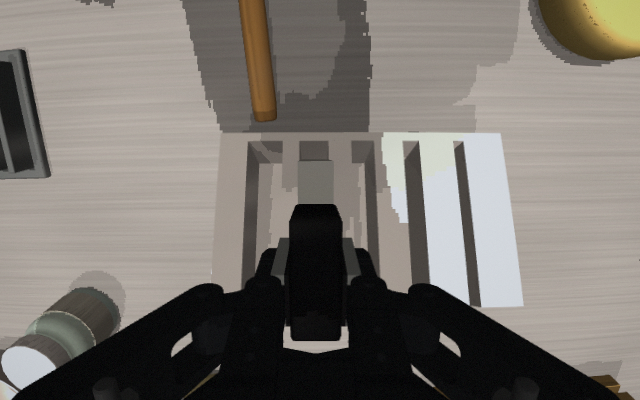

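The plate is in the second slot from the wide end and is starting to pivot (contact about 8 N). I'll measure its tilt.

```bash
cat > tilt.py <<'E'
from h import *
import sys
f=sys.argv[1]
P=pts('wrist',f,[(315,v) for v in range(140,345,5)]); print(P[:,[0,2]].round(3).tolist())
E
python3 tilt.py w7
```

```text
[[0.509, 0.066], [0.514, 0.06], [0.518, 0.052], [0.523, 0.043], [0.483, 0.286], [0.513, 0.133], [0.516, 0.133], [0.518, 0.133], [0.52, 0.135], [0.522, 0.134], [0.524, 0.135], [0.527, 0.135], [0.529, 0.136], [0.53, 0.141], [0.527, 0.157], [0.525, 0.167], [0.526, 0.171], [0.528, 0.172], [0.53, 0.172], [0.532, 0.172], [0.533, 0.173], [0.536, 0.172], [0.537, 0.174], [0.539, 0.174], [0.541, 0.173], [0.543, 0.175], [0.545, 0.175], [0.547, 0.174], [0.549, 0.175], [0.55, 0.176], [0.553, 0.176], [0.555, 0.176], [0.557, 0.176], [0.559, 0.176], [0.561, 0.176], [0.563, 0.177], [0.565, 0.178], [0.566, 0.178], [0.569, 0.179], [0.57, 0.179], [0.573, 0.179]]
```

The plate has pivoted about 9° as planned. I'm continuing along the arc.

Call:
carry_out(
  deltas=[
    [0.36, 0, 0.29, 0],
    [0.36, 0, 0.29, 0],
    [0.36, 0, 0.29, 0],
    [0.36, 0, 0.29, 0],
    [0.3, 0, 0.33, 0],
    [0.3, 0, 0.33, 0],
    [0.3, 0, 0.33, 0],
    [0, 0, 0, 0],
    [0, 0, 0, 0],
  ],
)

```text
clock: 17.85
tcp_pos: [0.53, 0.1593, 0.1209]
eef_rot: [0.01, 1.0, 0.0, 0.001]
contact_force: [-3.4, -1.5, 5.1]
opening: 0.0196
```

```bash
python3 s.py;python3 - <<'E'
from h import *
save('wrist','w8')
E
python3 tilt.py w8
```

```text
17.85 [0.53   0.1593 0.1209] z [ 2.8e-03  3.0e-04 -1.0e+00] yaw 178.9 [ 0.145  0.365 -0.205  0.997 -0.     0.164] F [-3.4 -1.5  5.1] T [-0.27  0.3   0.02] o 0.01960811818274034
[[0.492, -0.0], [0.46, 0.264], [0.499, 0.001], [0.504, 0.001], [0.508, 0.001], [0.511, 0.006], [0.514, 0.01], [0.505, 0.064], [0.5, 0.101], [0.502, 0.103], [0.504, 0.104], [0.506, 0.105], [0.508, 0.106], [0.511, 0.107], [0.502, 0.142], [0.503, 0.143], [0.505, 0.144], [0.506, 0.146], [0.508, 0.146], [0.51, 0.146], [0.512, 0.147], [0.514, 0.148], [0.515, 0.15], [0.517, 0.15], [0.518, 0.151], [0.52, 0.152], [0.522, 0.153], [0.523, 0.154], [0.525, 0.154], [0.526, 0.156], [0.527, 0.157], [0.53, 0.156], [0.46, 0.264], [0.533, 0.158], [0.535, 0.159], [0.536, 0.16], [0.538, 0.161], [0.539, 0.162], [0.54, 0.163], [0.542, 0.164], [0.568, 0.136]]
```

View pics/w8.png

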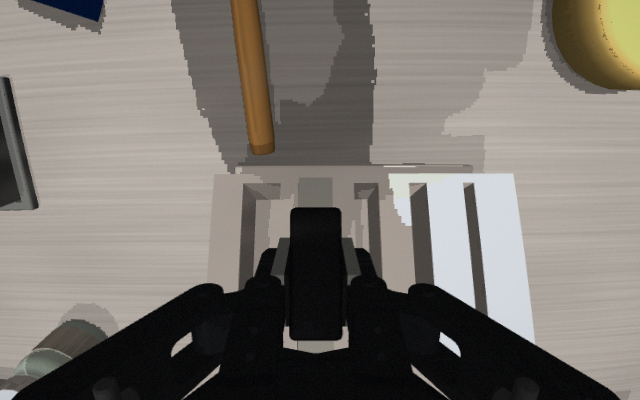

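Tilt is now about 28° and the plate stands 3–5 mm above the floor. I'll push it home along the slot and release.

Call:
carry_out(
  deltas=[
    [-0.1, 0, 0.18, 0],
    [-0.1, 0, 0.18, 0],
    [-0.05, 0, 0.1, 0],
    [0, 0, 0, 0],
    [0, 0, 0, 0],
  ],
)

```text
clock: 18.4
tcp_pos: [0.5284, 0.1593, 0.1164]
eef_rot: [0.009, 1.0, 0.0, -0.002]
contact_force: [-31.7, -1.2, 30.5]
opening: 0.0195
```

```bash
python3 s.py;python3 - <<'E'
from h import *
save('wrist','w9')
E
python3 tilt.py w9
```

```text
18.4 [0.5284 0.1593 0.1164] z [-3.9e-03  4.0e-04 -1.0e+00] yaw 178.94 [ 0.145  0.37  -0.21   0.994  0.001  0.163] F [-31.7  -1.2  30.5] T [-0.24  5.44  0.14] o 0.019476091192609953
[[0.489, 0.001], [0.493, -0.0], [0.497, -0.0], [0.5, 0.001], [0.504, 0.001], [0.509, -0.001], [0.511, 0.008], [0.515, 0.007], [0.498, 0.096], [0.5, 0.098], [0.503, 0.098], [0.505, 0.1], [0.507, 0.101], [0.498, 0.137], [0.5, 0.138], [0.501, 0.14], [0.503, 0.141], [0.505, 0.14], [0.507, 0.142], [0.508, 0.144], [0.51, 0.143], [0.512, 0.144], [0.513, 0.146], [0.515, 0.146], [0.516, 0.148], [0.518, 0.149], [0.52, 0.149], [0.521, 0.151], [0.523, 0.15], [0.524, 0.152], [0.526, 0.152], [0.527, 0.154], [0.53, 0.154], [0.531, 0.155], [0.533, 0.156], [0.534, 0.157], [0.535, 0.158], [0.537, 0.159], [0.538, 0.16], [0.54, 0.16], [0.566, 0.132]]
```

Call:
carry_out(
  deltas=[
    [0.1, 0, -0.15, 0],
    [0, 0, 0, 0],
  ],
)

```text
clock: 18.65
tcp_pos: [0.5301, 0.1593, 0.1175]
eef_rot: [0.009, 1.0, 0.0, 0.0]
contact_force: [-12.0, -0.6, 8.8]
opening: 0.0194
```

Call:
carry_out(
  deltas=[
    [0, 0, 0, 0],
    [0, 0, 0, 0],
    [0, 0, 0, 0],
    [0, 0, 0, 0],
    [0, 0, 0, 0],
  ],
  grip=0.2,
)

```text
clock: 19.15
tcp_pos: [0.5316, 0.1593, 0.1172]
eef_rot: [0.01, 1.0, 0.0, 0.001]
contact_force: [0.2, -0.2, 0.3]
opening: 0.0341
```

```bash
python3 s.py;python3 - <<'E'
from h import *
save('wrist','w10')
E
python3 tilt.py w10
```

```text
19.15 [0.5316 0.1593 0.1172] z [ 2.3e-03  4.0e-04 -1.0e+00] yaw 178.9 [ 0.144  0.371 -0.207  0.99   0.     0.164] F [ 0.2 -0.2  0.3] T [-0.03  0.02 -0.01] o 0.03407415009673001
[[0.493, 0.0], [0.497, 0.001], [0.501, 0.0], [0.505, -0.001], [0.509, 0.0], [0.511, 0.009], [0.497, 0.093], [0.499, 0.095], [0.501, 0.096], [0.504, 0.097], [0.496, 0.135], [0.498, 0.136], [0.499, 0.137], [0.501, 0.138], [0.503, 0.139], [0.505, 0.14], [0.507, 0.139], [0.508, 0.142], [0.51, 0.143], [0.512, 0.143], [0.513, 0.145], [0.515, 0.145], [0.517, 0.146], [0.518, 0.148], [0.52, 0.147], [0.521, 0.149], [0.523, 0.15], [0.524, 0.152], [0.526, 0.151], [0.527, 0.153], [0.529, 0.154], [0.531, 0.154], [0.532, 0.156], [0.534, 0.156], [0.535, 0.157], [0.537, 0.158], [0.56, 0.13], [0.561, 0.132], [0.563, 0.133], [0.565, 0.134], [0.567, 0.135]]
```

View pics/w10.png

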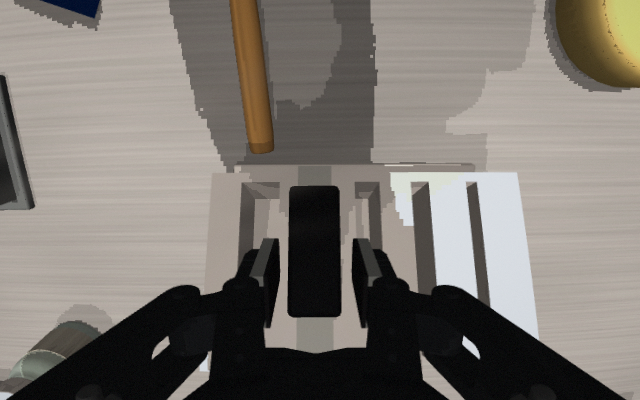

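The plate is released and stands free between the pads. I'm backing straight up and checking.

Call:
carry_out(
  deltas=[
    [0, 0, -1, 0],
    [0, 0, -3, 0],
    [0, 0, -4, 0],
    [0, 0, -4, 0],
    [0, 0, -2, 0],
    [0, 0, 0, 0],
    [0, 0, 0, 0],
  ],
)

```text
clock: 19.9
tcp_pos: [0.5313, 0.1593, 0.2574]
eef_rot: [0.01, 1.0, 0.0, 0.001]
contact_force: [0.3, -1.2, -0.5]
opening: 0.0342
```

```bash
python3 s.py;python3 - <<'E'
from h import *
from rack import *
save('wrist','w11');save('top','t11');save('side','s11')
p=np.load('rackp.npy')
im=cv2.imread('pics/w11.png')
c=im[100:330,200:440]
cv2.imwrite('pics/c11.png',cv2.resize(c,None,fx=3,fy=2.6,interpolation=cv2.INTER_CUBIC))
for u in (310,316,322):
  P=pts('wrist','w11',[(u,v) for v in range(130,300,6)])
  print(u,((P-p[:3])@Lrot(p[3])*1000).round(0).astype(int).tolist())
E
```

```text
19.9 [0.5313 0.1593 0.2574] z [ 2.7e-03  5.0e-04 -1.0e+00] yaw 178.9 [0.144 0.307 0.085 1.347 0.    0.164] F [ 0.3 -1.2 -0.5] T [-0.04  0.02 -0.01] o 0.03415378439483283
310 [[-94, -38, -5], [-50, -36, 76], [-30, -36, 111], [-25, -36, 111], [-19, -36, 112], [-14, -36, 113], [-10, -36, 111], [-4, -36, 111], [1, -36, 113], [5, -36, 111], [10, -35, 113], [15, -35, 113], [19, -35, 110], [19, -36, 88], [22, -36, 76], [28, -36, 75], [33, -36, 76], [38, -36, 76], [40, -36, 43], [41, -37, 1], [74, -32, 359], [54, -37, 1], [57, -38, -92], [65, -38, -97], [73, -39, -101], [81, -39, -105], [89, -39, -110], [97, -39, -117], [105, -39, -121]]
316 [[-94, -31, -5], [-50, -31, 76], [-29, -31, 112], [-25, -31, 112], [-19, -31, 112], [-14, -31, 112], [-10, -31, 110], [-4, -31, 113], [1, -31, 112], [5, -31, 112], [10, -31, 112], [15, -31, 111], [20, -31, 112], [19, -31, 87], [22, -31, 75], [28, -31, 77], [33, -31, 74], [38, -31, 76], [40, -31, 44], [41, -31, 0], [48, -31, 0], [54, -31, 0], [57, -30, -92], [65, -30, -96], [73, -30, -101], [81, -30, -106], [89, -30, -111], [97, -30, -117], [105, -30, -122]]
322 [[-94, -23, -5], [-51, -25, 76], [74, -32, 359], [-24, -26, 112], [-20, -26, 111], [-15, -26, 111], [-9, -26, 112], [-4, -26, 112], [1, -26, 112], [6, -26, 113], [10, -26, 112], [15, -26, 111], [19, -26, 111], [19, -26, 87], [22, -26, 75], [28, -26, 75], [33, -26, 76], [38, -26, 76], [40, -25, 43], [41, -24, 0], [48, -24, -1], [54, -24, 1], [57, -22, -93], [65, -22, -97], [73, -22, -102], [81, -22, -107], [89, -22, -111], [97, -22, -115], [105, -22, -120]]
```

View pics/c11.png

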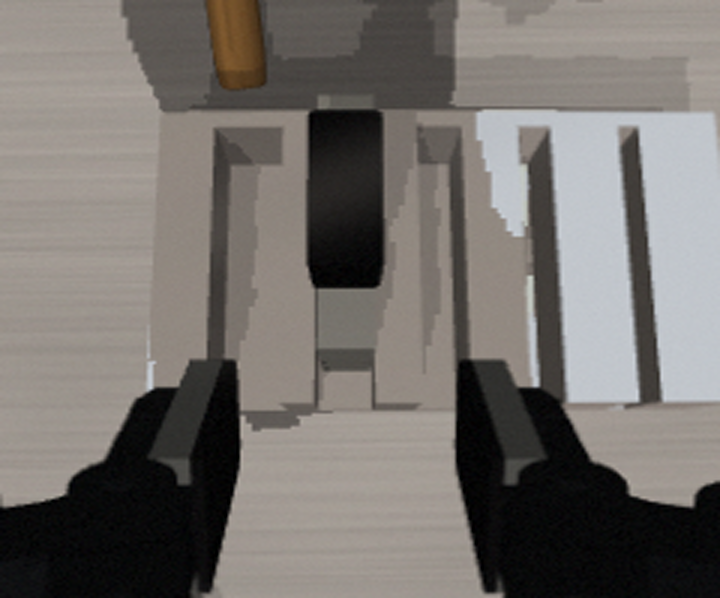

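View pics/t11.png

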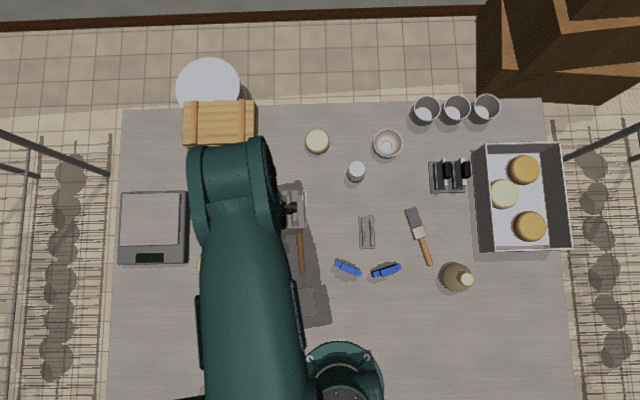

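The plate is seated. In ladder coordinates the panel top is at z ≈ 75.5 mm (75 expected), its centre is at x ≈ -5 mm against the low wall, and y ≈ -31 mm. The stand is empty and everything else looks unmoved, so I'm handing in.

```bash
python3 -c "
from station import robot
print(robot.finish_job())"; python3 s.py
```

```text
the job is handed in; nothing more can be done
None
the job is handed in; nothing more can be done
```

I put the plate from the single stand into the 19 mm slot (ladder y = -32), pushed it home, released it and handed the job in. No verdict was reported.

- **Slot choice:** I measured the panel at 17–18 mm thick in several wrist pictures. That makes the 15 mm slot too narrow and the 19 mm slot the right one. I did not physically try the 15 mm slot. The plate went into the 19 mm slot without contact at the mouth.
- **Placing:** The tool can only point down, so I set the plate's far corner on the slot floor. I then pivoted it about 30° in a light 20 N grip, pressed it home and backed away.
- **Last checks, in ladder coordinates:**
  - The bottom edge was within about 1 mm of the floor.
  - The centre was at x ≈ -5 mm, against the low wall.
  - The plate was at y ≈ -31 mm, tilted with the slot and not touched by the robot.
  - By eye, in the final top picture the single stand was empty. The double stand's plates and the bystanders I could see had not moved. The arm hid the large cheese there, and it was last seen unmoved in a wrist picture.
- **What went wrong on the way:**
  - Joint 6 reached its range limit early and left the tool tilted 2°. I undid that at the opposite limit before grasping, which cost about 6 s.
  - The final push briefly reached 44 N at the wrist, through the held plate. That is above the 40 N limit for the arm or gripper body, though I judged the load was carried by the fingers. It was below the 120 N wrist limit.
- **Time:** about 20 s of the 64 s allowed.

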